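# Seat the mixing bowl on the mixer's carriage and slide it under the drive head

## Task

Load the bench mixer: pick up the mixing bowl and lower it gently onto the sliding carriage while that is still out at its loading end, so that both holes of the bowl's foot plate go over the two pegs and the plate lies flush on the deck. Then slide the carriage with the bowl all the way to its end stop under the drive head and let go. Keep the bowl upright, and leave the other kitchen things where they stand.

Things in the scene. Friction and masses are not known exactly. Their poses are not given: they have to be found in the camera images.
- bowl: Loose steel mixing bowl (0.4 to 0.7 kg) on a flat foot plate, grey hub in its middle. Origin: centre of the plate's underside; z up. Plate 50 (x) by 200 (y) by 10 mm, a 17 mm through hole at y = +82 and -82 mm, seen from above outside the rim. Rim 138 mm in diameter (132 inside) at z = 100 mm. Fits the pegs either way round (half a turn is the same)
- hub_top (a point): Centre of the top of the bowl's hub, a round upright post 28 mm in diameter, 130 mm above the bowl's underside, 30 mm above its rim: grasp it from above; axes as the bowl's
- deck (a point): Centre of the carriage's flat top (the deck, aluminium, 110 mm in x by 210 mm in y), 50 mm above the table, midway between the two pegs. Its y axis is the direction of travel towards the drive head and the line through the pegs; z up. The seated bowl's origin is at this point
- peg_a (a point): Tip of the carriage's peg farther from the drive head, 82 mm from the deck's centre along -y. Pegs are upright, 14 mm in diameter with tapered tips (7 mm at the tip, taper 8 mm long), 26 mm tall above the deck
- peg_b (a point): Tip of the other peg, 82 mm from the deck's centre along +y
- handle_top (a point): Centre of the top of the carriage's handle, an upright black round post 24 mm in diameter and 79 mm tall, top 125 mm above the table, standing 140 mm to the -x side (robot's side) of the deck's centre and moving with the carriage; it can be gripped or pushed from above
- carriage (a joint): Travel of the carriage along its rails in m: 0 = loading end (clear of the head), 0.20 = end stop right under the drive head. It stays where it is left; pushing takes about 3 to 6 N
- mixer: White bench mixer, fixed. Origin: on the table under the deck's centre at travel 0; y along the rails to the head, x away from the robot. Bed 150 mm wide, y -115 to 385 mm; column 130 by 70 mm at y 350; head x -55 to 55, y 130 to 390, z 230 to 310 mm, with a 52 mm round coupling under it at y 200 down to z 202 mm (22 mm above the seated bowl's hub)
- jug: Bystander: clear plastic measuring jug, 90 mm in diameter, 130 mm tall, with a handle; origin: centre of its underside
- tart_tin: Bystander: dark round tart tin, 90 mm in diameter, 28 mm tall; origin: centre of its underside
- dish: Bystander: white plate, 150 mm in diameter, 18 mm tall; origin: centre of its underside

How it is judged (in metres and radians):
On the way, in this order (a step that is already met when the one before it is completed fails the run):
1. the bowl is seated on both pegs while the carriage is out at its loading end (travel below 60 mm) (z of bowl in the frame of deck between -0.004 and 0.004 m and horizontal distance between bowl and deck below 0.005 m and angle between the y axis of bowl and the y axis of deck, either way round below 0.06 rad and angle between bowl's own z axis and vertical below 0.05 rad and value of joint carriage below 0.06 m), for 0.3 s.
2. the carriage with the seated bowl is at its end stop under the head (z of bowl in the frame of deck between -0.004 and 0.004 m and horizontal distance between bowl and deck below 0.005 m and angle between the y axis of bowl and the y axis of deck, either way round below 0.06 rad and angle between bowl's own z axis and vertical below 0.05 rad and value of joint carriage above 0.194 m), for 0.2 s.
At the end, for the whole second after the job is handed in: The bowl rests on the carriage with its underside within 4 mm of the deck, its centre within 5 mm of the deck's centre, its holes in line with the pegs within 0.06 rad and upright within 0.05 rad; the carriage is within 6 mm of its end stop (travel above 0.194 m); the bowl is at rest and released (all of step 2 and linear speed of bowl below 0.02 m/s); the robot touches nothing.
It fails at once if the bowl is tipped by more than 0.4 rad (angle between bowl's own z axis and vertical above 0.4 rad).
It fails at once if the bowl is slammed onto the carriage (contact force with the mixer above 80 N) (contact force between bowl and mixer above 80 N).
It fails at once if the bowl is dropped: it falls free of the fingers (faster than 0.35 m/s, a fall of over 6 mm) (contact force between the fingers and bowl below 0.5 N and linear speed of bowl above 0.35 m/s and velocity of joint carriage below 0.1 m/s).
It fails at once if the jug, tart tin or plate is moved by more than 30 mm (distance of any of jug, tart_tin, dish from where it was at the start of the episode above 0.03 m).
It also fails if it takes over 72 s, if anything falls off the work surface, if the arm or the gripper's body presses on something with over 40 N, if the wrist force passes 120 N, or if a joint passes its speed limit or range.

## Robot

A 6-joint arm with a two-finger parallel gripper is mounted at the origin on the work surface. World frame = base frame: x ahead of the robot, y to its left, z up, the work surface at z = 0. Lengths are in m, angles in degrees, forces in N, time in s.
With the tool pointing down it reaches from about 0.25 to 0.85 m from the base axis. Payload 12.5 kg.
Tool frame: the origin (TCP) lies on the mounting face of the last link; the fingertips stand 186 mm ahead of it and the grasp point (between the pads) lies 167 mm ahead of it; z points along the fingers, y is the line along which they close (so a half turn about z gives the same grasp; the last joint's range is limited). The gripper opens to 93 mm and grips with 3 to 60 N. Pads are 15 mm wide; open, the fingers measure 128 mm over their backs; the gripper's body (75 mm by 188 mm) begins 65 mm behind the grasp point.
Start: joints at [-69.821, 20.094, 94.641, -0, 65.266, -4.847], TCP at [0.233, -0.498, 0.405] pointing down, gripper open.
Joint ranges: [-157.81, 157.81], [-45, 120.19], [0.68, 151.7], [-89.99, 269.99], [4.06, 180], [-164.3, 164.3]. Speed limits (degrees/s): [127.2, 127.2, 159.86, 180, 180, 180].

## Interface

Orientations are given as a 3x3 rotation matrix whose columns are the frame's x, y, z axes.
In Python, from workcell import arm gives the robot as it stands.
- The arm moves only by the shell command python3 -m pendant 'ROWS' [OPENING] [FORCE]. ROWS is JSON, a list of rows, each a list of 6 numbers: the shift along the tool's x, y, z scaled (see below), then the turn, a rotation vector about the tool's x, y, z scaled (see below). A call has 1 to 10 rows; each row is the pose to reach, as a shift and turn from the pose commanded when the call began, along the tool's axes at that moment, turning the shorter way round; what a row does not reach only later rows make up. The controller multiplies each number of a shift by 300 mm and each number of a turn by pi rad. A row lasts 1/8 s, in which the tool goes at most 62.5 mm and 10.7 degrees, less where a joint would pass 70% of its speed; a pose out of reach is approached as far as the arm can. A call with a number of a shift or a turn outside -1 to 1 is refused whole. A call with a gripper value outside its range is refused whole. OPENING is the opening, from 0 (shut) to 1 (fully open), set as the call begins (- or left out, the last holds). The fingers move at their own pace and stop on an object; FORCE is the grip in N (left out, the last holds). Time passes only in rows, so rows that repeat a pose let the fingers close. It gives the time, the measured TCP pose, the force, the opening and the grip force at its end, in the units of the state.
- arm.state(): the state, without advancing time (a new reading comes with each control period).
- arm.get_image(name): name is "scene" or "top" or "wrist"; returns a dict with "color" (384x512x3 uint8, blue, green, red), "z_map" (384x512 float32, m along the optical axis (not along the pixel's ray), 0 where there is no reading), "fx", "fy", "cx", "cy" (pixels), "k1" (the pictures are not rectified: a ray, as slopes to the right and down, at radius r is drawn at 1 + k1 r^2 times it, then the intrinsics apply), "extrinsics" (4x4, takes a point from world to camera coordinates). Camera axes: x right, y down, z forward; pixel columns grow to the right and rows downward; lengths in m; the calibration is good to about 2 mm. A picture is of the moment at which its call begins.
- arm.close_job(): hands the job in; it is judged then, once.
The state is a dict: "clock": time; "q": joint angles; "qvel": joint speeds; "effort": joint torques, N m; "ee_pos": TCP position; "tcp_rot": TCP orientation; "ft_force": force on the tool from outside, world axes, zero at the start; "moment": the same for the moment, N m; "grip_width": finger opening in m; "grasp_force": force on a finger pad.
Only numpy, scipy, OpenCV 4.12 (cv2) and the standard library are available. Lean on these libraries where they do the work, as an engineer would, in place of code of your own. Each camera call takes 0.05 s, during which the arm holds its last target. There are 200 camera calls.

## Working session

There is one attempt and no reset: what is moved stays moved. The work goes in short steps, Python scripts to look and compute and a shell command to move; the robot and the scene stay as the last step left them, time stands still between calls to the robot, and variables do not carry over. Pictures are saved under pics/ and viewed, at most 11 in all, crops included, and the job is handed in when it is done.

```bash
mkdir -p pics; ls; python3 - <<'E'
from workcell import arm
import cv2,numpy as np
s=arm.state();print({k:np.round(v,3).tolist() for k,v in s.items()})
a=[arm.get_image(n) for n in("scene","top")]
for n,i in zip(("scene","top"),a):
    print(n,i["fx"],i["fy"],i["cx"],i["cy"],i["k1"],np.round(i["extrinsics"],3).tolist())
    cv2.imwrite(f"pics/{n}0.png",i["color"])
E
```

```text
pics
{'clock': 0.0, 'q': [-69.82, 20.125, 94.676, 0.001, 65.266, -4.846], 'qvel': [-0.009, 0.081, 0.071, -0.033, -0.089, -0.013], 'effort': [-0.001, -49.732, -28.525, 0.07, 0.026, -0.0], 'ee_pos': [0.233, -0.498, 0.404], 'tcp_rot': [[0.906, 0.423, -0.0], [0.423, -0.906, 0.001], [0.0, -0.001, -1.0]], 'ft_force': [-0.617, -0.698, 0.158], 'moment': [-0.046, -0.003, 0.009], 'grasp_force': 0.0, 'grip_width': 0.093}
scene 388.04190404587064 388.04190404587064 258.5149270895979 193.12082145895516 -0.10668957560037658 [[-0.486, 0.874, 0.007, 0.282], [0.691, 0.389, -0.609, -0.309], [-0.535, -0.291, -0.793, 1.389], [0.0, 0.0, 0.0, 1.0]]
top 375.74459165981216 375.74459165981216 255.6784831750787 194.97409258082513 -0.10564469308572609 [[-0.023, -1.0, -0.003, -0.025], [-0.99, 0.023, -0.138, 0.557], [0.138, -0.001, -0.99, 0.9], [0.0, 0.0, 0.0, 1.0]]
```

View pics/scene0.png

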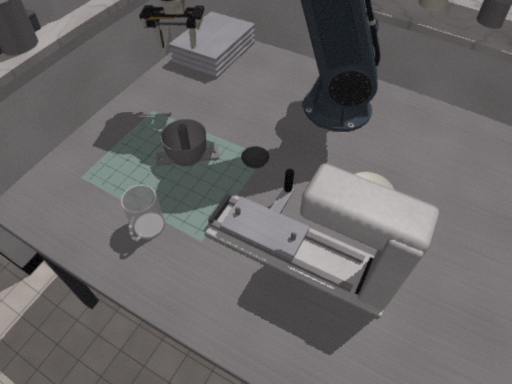

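View pics/top0.png

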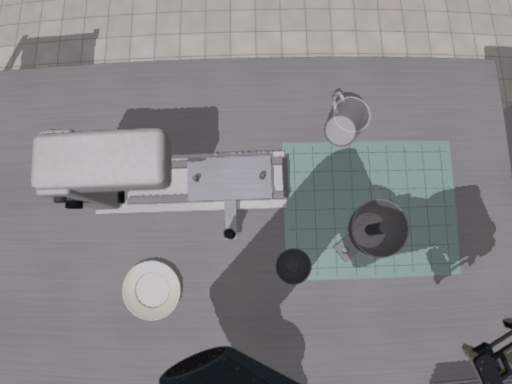

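The top view shows the bowl rim at about (378,228), a plate hole near (343,250), pegs at (197,178) and (263,175), and the handle at (229,233). The tart tin is at (294,266) and the jug at (350,115). In the scene view the bowl is at (184,143) and the pegs at (238,211) and (293,237).

```bash
cat >h.py <<'E'
import numpy as np,cv2
def K(i):return np.array([[i["fx"],0,i["cx"]],[0,i["fy"],i["cy"]],[0,0,1.]]),np.array([i["k1"],0,0,0,0])
def ray(i,p):
    k,d=K(i);u=cv2.undistortPoints(np.array([[p]],float),k,d)[0,0]
    E=i["extrinsics"];R=E[:3,:3];return -R.T@E[:3,3],R.T@np.r_[u,1]
def onz(i,p,z):
    c,r=ray(i,p);return c+r*(z-c[2])/r[2]
def proj(i,P):
    k,d=K(i);E=i["extrinsics"];rv=cv2.Rodrigues(E[:3,:3])[0]
    return cv2.projectPoints(np.array(P,float).reshape(-1,1,3),rv,E[:3,3],k,d)[0][:,0]
def tri(a,p,b,q):
    c,r=ray(a,p);e,s=ray(b,q);t=np.linalg.lstsq(np.c_[r,-s],e-c,rcond=None)[0]
    A=c+r*t[0];B=e+s*t[1];return (A+B)/2,np.linalg.norm(A-B)
def zoom(c,x0,x1,y0,y1,f,name):
    cv2.imwrite(name,cv2.convertScaleAbs(cv2.resize(c[y0:y1,x0:x1],None,fx=f,fy=f,interpolation=cv2.INTER_CUBIC),alpha=1.5))
E
python3 - <<'E'
from workcell import arm
from h import *
import pickle
S=arm.get_image("scene");T=arm.get_image("top");pickle.dump((S,T),open("im.pkl","wb"))
zoom(T["color"],180,440,140,290,3,"pics/t1.png");zoom(S["color"],140,340,110,260,4,"pics/s1.png")
for n,p,z in(("pegb",(197,178),.076),("pega",(263,175),.076),("handle",(229.5,233),.125),("hub",(372,228.5),.13),("hole",(343,250),.01),("rim",(378,228),.1),("tin",(294,266),.028),("jugtop",(351,115),.13)):
    print(n,onz(T,p,z).round(4))
for n,a,b in(("pega",(238,211),(263,175)),("pegb",(293,237),(197,178)),("handle",(289,172),(229.5,233))):print(n,tri(S,a,T,b))
E
```

```text
pegb [0.5962 0.1032 0.076 ]
pega [ 0.5997 -0.0566  0.076 ]
handle [0.46   0.0227 0.125 ]
hub [ 0.4618 -0.2975  0.13  ]
hole [ 0.4143 -0.2566  0.01  ]
rim [ 0.4638 -0.3211  0.1   ]
tin [ 0.3786 -0.1286  0.028 ]
jugtop [ 0.7282 -0.2659  0.13  ]
pega (array([ 0.60127229, -0.05457042,  0.06183723]), np.float64(0.00525454970000338))
pegb (array([0.59895642, 0.10830846, 0.05652568]), np.float64(0.0044448720909579615))
handle (array([0.45967536, 0.02398162, 0.1221225 ]), np.float64(0.0023132089917781967))
```

View pics/t1.png

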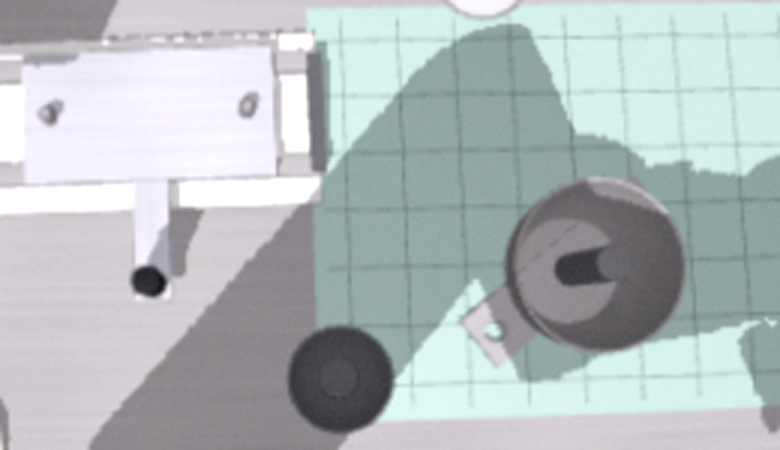

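View pics/s1.png

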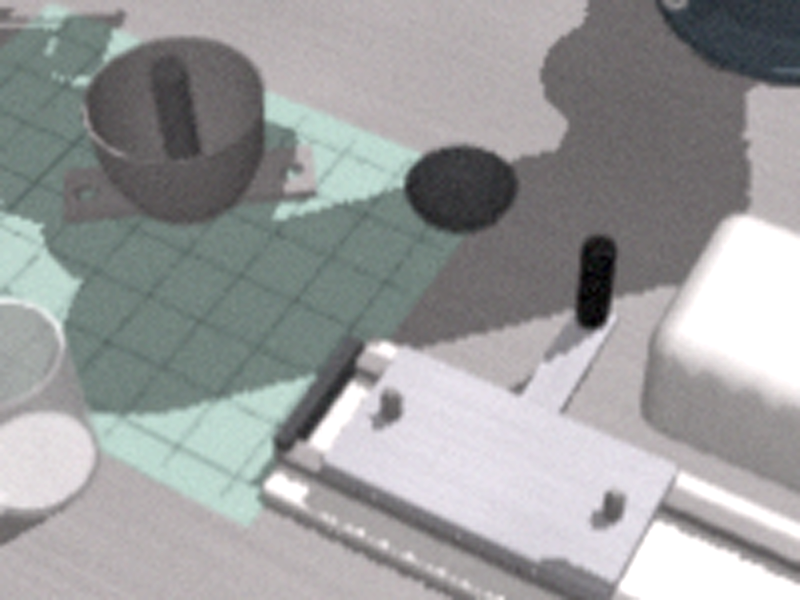

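In the zoomed top view, the hub top is at (610,263), the rim is centred at (596,265) and the hole is at (494,331). The peg tops are near (48,111) and (248,104), and the handle top is at (149,282). In the zoomed scene view, the holes are at (85,192) and (296,168), the hub top at (170,65), and the peg tips at (391,394) and (613,495).

```bash
python3 - <<'E'
from h import *
import pickle
S,T=pickle.load(open("im.pkl","rb"))
t=lambda x,y:((x+.5)/3-.5+180,(y+.5)/3-.5+140)
s=lambda x,y:((x+.5)/4-.5+140,(y+.5)/4-.5+110)
print("cams",ray(T,(0,0))[0],ray(S,(0,0))[0])
for n,p,z in(("pegb",t(48,111),.07),("pega",t(248,104),.07),("handle",t(149,282),.125),("hub",t(610,263),.13),("hole1",t(494,331),.01),("rim",t(596,265),.1)):print("T",n,onz(T,p,z).round(4))
for n,p,z in(("pegb",s(613,495),.076),("pega",s(391,394),.076),("handle",s(600,243),.125),("hub",s(170,65),.13),("hole2",s(85,192),.01),("hole1",s(296,168),.01)):print("S",n,onz(S,p,z).round(4))
# peg blobs in top view: darker than deck
g=cv2.cvtColor(T["color"],cv2.COLOR_BGR2GRAY)
for y0,x0 in((168,187),(165,252)):print(g[y0:y0+18,x0:x0+20])
# deck rectangle
hsv=cv2.cvtColor(T["color"],cv2.COLOR_BGR2HSV);print(hsv[185,220],hsv[160,220],g[185,180:192],g[185,268:276],g[150:160,230],g[195:206,215])
E
```

```text
cams [ 0.42732928 -0.03738134  0.96820633] [1.09425124 0.27846703 0.91089517]
T pegb [0.6007 0.1074 0.07  ]
T pega [ 0.6026 -0.0552  0.07  ]
T handle [0.4586 0.0231 0.125 ]
T hub [ 0.4637 -0.3229  0.13  ]
T hole1 [ 0.4142 -0.26    0.01  ]
T rim [ 0.4637 -0.3219  0.1   ]
S pegb [0.5999 0.1092 0.076 ]
S pega [ 0.6014 -0.0528  0.076 ]
S handle [0.4555 0.0249 0.125 ]
S hub [ 0.4589 -0.3264  0.13  ]
S hole2 [ 0.5137 -0.3913  0.01  ]
S hole1 [ 0.4101 -0.2591  0.01  ]
[[165 164 162 161 160 161 161 161 160 160 160 160 160 160 159 159 159 159
  160 159]
 [175 164 161 161 161 161 161 161 161 161 162 160 161 160 161 160 160 160
  160 160]
 [176 164 160 161 161 161 162 161 160 161 161 161 161 160 161 160 160 160
  160 160]
 [177 166 161 162 162 162 161 162 162 162 161 161 161 162 161 161 162 161
  161 162]
 [175 166 163 163 163 164 162 163 163 162 159 152 156 160 161 162 162 161
  162 161]
 [176 166 163 162 162 160 162 161 159 150 142 129 135 144 155 161 161 161
  160 161]
 [175 164 161 161 161 160 159 154 142 122 113 112 112 117 147 159 160 161
  160 161]
 [174 164 162 162 163 160 149 132 112  
[... 1927 characters left out ...]
164 163 163 163 161 134 106 102 103  96 101 148 161 162 162 162
  161 130]
 [165 163 164 163 164 164 161 148 124 105  99 100 131 156 161 162 161 161
  161 131]
 [165 165 164 163 165 164 164 162 149 140 138 137 153 162 162 161 161 162
  160 133]
 [166 165 166 166 166 165 164 165 164 162 162 161 162 164 163 161 162 161
  163 137]
 [166 166 165 164 166 166 165 164 165 164 164 165 163 163 162 162 162 162
  161 136]
 [165 164 164 164 164 164 164 164 163 163 164 163 162 161 161 161 161 161
  160 137]]
[128  12 169] [127  14 167] [187 187 187 187 188 187 186 175 165 164 163 163] [164 164 163 145 135 139 175 185] [140 127 134 146 135 135 146 159 162 164] [163 163 164 164 164 145 161 187 191 190 189]
```

```bash
cat >>h.py <<'E'
def row(arm,pos,yaw):
    "shift/turn values to reach pos with tool down, tool x at yaw deg"
    from scipy.spatial.transform import Rotation as R
    s=arm.state();A=np.array(s["tcp_rot"])
    y=np.radians(yaw);B=np.array([[np.cos(y),np.sin(y),0],[np.sin(y),-np.cos(y),0],[0,0,-1]])
    print("row",(A.T@(np.array(pos)-s["ee_pos"])/.3).round(4),(R.from_matrix(A.T@B).as_rotvec()/np.pi).round(4))
E
python3 - <<'E'
from workcell import arm
from h import *
import pickle
S,T=pickle.load(open("im.pkl","rb"))
b=onz(T,(194.3,177.3),.076);a=onz(T,(262,174.5),.076)
print(b,a,(a+b)/2,np.linalg.norm(a-b),np.degrees(np.arctan2(*(b-a)[[1,0]])))
row(arm,(.463,-.324,.405),37.4)
E
```

```text
[0.59805851 0.10977778 0.076     ] [ 0.60099329 -0.05424766  0.076     ] [0.5995259  0.02776506 0.076     ] 0.16405169839680453 91.02503884955348
row [ 0.9415 -0.2016 -0.0018] [-0.0002 -0.     -0.0688]
```

```bash
python3 -m pendant '[[0.15,-0.03,0,0,0,-0.01],[0.33,-0.07,0,0,0,-0.03],[0.52,-0.11,0,0,0,-0.05],[0.71,-0.15,0,0,0,-0.069],[0.86,-0.185,0,0,0,-0.069],[0.94,-0.201,0,0,0,-0.069],[0.941,-0.2015,0,0,0,-0.069],[0.941,-0.2015,0,0,0,-0.069]]' 0.6 30
python3 - <<'E'
from workcell import arm
from h import *
W=arm.get_image("wrist");cv2.imwrite("pics/w1.png",cv2.convertScaleAbs(W["color"],alpha=1.4))
print(ray(W,(0,0))[0],W["extrinsics"].round(3).tolist(),W["fx"]); import pickle;pickle.dump(W,open("w1.pkl","wb"))
y=np.radians(127.3);d=np.array([np.cos(y),np.sin(y),0])
c=np.array([.463,-.324,0]);print(proj(W,[c+[0,0,.13],c+d*.082+[0,0,.01],c-d*.082+[0,0,.01]]))
E
```

```text
clock: 1.2
ee_pos: [0.4624, -0.3245, 0.4046]
tcp_rot: [[0.794, 0.608, -0.0], [0.608, -0.794, 0.0], [-0.0, -0.0, -1.0]]
ft_force: [-0.8, -0.8, -0.3]
grip_width: 0.0559
grasp_force: 0.0
[ 0.51931798 -0.27923024  0.38435033] [[0.609, -0.793, -0.002, -0.537], [-0.765, -0.587, 0.264, 0.132], [-0.211, -0.16, -0.964, 0.436], [0.0, 0.0, 0.0, 1.0]] 325.4724263057476
[[261.65312647 196.10028022]
 [191.31094167 168.00068905]
 [331.06470354 168.51344591]]
```

View pics/w1.png

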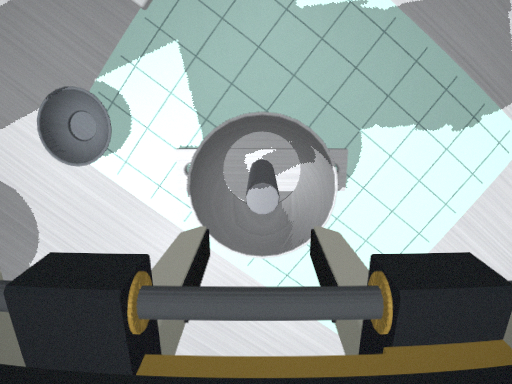

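The wrist view shows the hub at (262,198), within 2 px of the prediction. The far plate edge runs level at row 149, from columns 178 to 347, so the plate is lined up with the tool's y axis. I can descend and grip.

```bash
python3 -m pendant '[[0,0,0.06,0,0,0],[0,0,0.15,0,0,0],[0,0,0.24,0,0,0],[0,0,0.32,0,0,0],[0,0,0.38,0,0,0],[0,0,0.405,0,0,0],[0,0,0.405,0,0,0]]'
python3 -m pendant '[[0,0,0,0,0,0],[0,0,0,0,0,0],[0,0,0,0,0,0],[0,0,0,0,0,0],[0,0,0,0,0,0],[0,0,0,0,0,0]]' 0 50
python3 -m pendant '[[0,0,-0.02,0,0,0],[0,0,-0.06,0,0,0],[0,0,-0.13,0,0,0],[0,0,-0.21,0,0,0],[0,0,-0.3,0,0,0],[0,0,-0.38,0,0,0],[0,0,-0.42,0,0,0],[0,0,-0.42,0,0,0]]'
python3 - <<'E'
from workcell import arm
from h import *
row(arm,(.5995,.0278,.410),1.0)
E
```

```text
clock: 2.12
ee_pos: [0.4628, -0.3244, 0.2833]
tcp_rot: [[0.794, 0.608, -0.0], [0.608, -0.794, 0.0], [-0.0, -0.0, -1.0]]
ft_force: [-0.3, 0.1, 0.1]
grip_width: 0.0556
grasp_force: 0.0
clock: 2.88
ee_pos: [0.4631, -0.3244, 0.2837]
tcp_rot: [[0.794, 0.608, 0.001], [0.608, -0.794, -0.001], [0.0, 0.001, -1.0]]
ft_force: [2.7, -3.3, 4.1]
grip_width: 0.0273
grasp_force: 50.0
clock: 3.88
ee_pos: [0.4628, -0.324, 0.4096]
tcp_rot: [[0.794, 0.608, 0.0], [0.608, -0.794, -0.0], [0.0, 0.0, -1.0]]
ft_force: [-0.4, -0.1, -8.2]
grip_width: 0.0273
grasp_force: 50.0
row [ 1.0748 -0.6541 -0.0016] [ 1.000e-04 -1.000e-04  2.025e-01]
```

```bash
python3 -m pendant '[[0.02,-0.012,0,0,0,0.005],[0.07,-0.043,0,0,0,0.015],[0.14,-0.085,0,0,0,0.03],[0.23,-0.14,0,0,0,0.05],[0.33,-0.2,0,0,0,0.07],[0.43,-0.26,0,0,0,0.09],[0.53,-0.322,0,0,0,0.11],[0.61,-0.371,0,0,0,0.125],[0.66,-0.402,0,0,0,0.135],[0.68,-0.414,0,0,0,0.14]]'
python3 - <<'E'
from workcell import arm
from h import *
row(arm,(.5995,.0278,.410),1.0)
E
```

```text
clock: 5.12
ee_pos: [0.5495, -0.1003, 0.4083]
tcp_rot: [[0.977, 0.212, -0.002], [0.212, -0.977, 0.001], [-0.002, -0.001, -1.0]]
ft_force: [-0.6, 0.2, -7.2]
grip_width: 0.0274
grasp_force: 50.0
row [ 0.2536 -0.382  -0.0058] [-0.0003  0.0005  0.0626]
```

```bash
python3 -m pendant '[[0.015,-0.023,0,0,0,0.004],[0.05,-0.075,0,0,0,0.012],[0.1,-0.15,0,0,0,0.025],[0.155,-0.233,0,0,0,0.04],[0.205,-0.31,0,0,0,0.053],[0.24,-0.362,0,0,0,0.061],[0.254,-0.382,0,0,0,0.0626],[0.254,-0.382,0,0,0,0.0626],[0.254,-0.382,0,0,0,0.0626]]'
python3 - <<'E'
from workcell import arm
from h import *
import pickle
s=arm.state();print(s["ee_pos"],np.degrees(np.arctan2(s["tcp_rot"][1][0],s["tcp_rot"][0][0])))
I={n:arm.get_image(n) for n in("wrist","top","scene")};pickle.dump(I,open("i2.pkl","wb"))
z=lambda n,x,y,w,h,f:cv2.convertScaleAbs(cv2.resize(I[n]["color"][y:y+h,x:x+w],None,fx=f,fy=f,interpolation=cv2.INTER_CUBIC),alpha=1.5)
cv2.imwrite("pics/w2.png",np.vstack([z("wrist",112,50,288,160,2.5)]))
cv2.imwrite("pics/s2.png",z("scene",205,120,130,140,4))
E
```

```text
clock: 6.25
ee_pos: [0.5993, 0.0259, 0.4092]
tcp_rot: [[1.0, 0.017, -0.0], [0.017, -1.0, -0.0], [-0.0, 0.0, -1.0]]
ft_force: [-0.5, -0.9, -7.1]
grip_width: 0.0274
grasp_force: 50.0
[0.59934286 0.02593305 0.40915737] 0.9538456465196156
```

View pics/w2.png

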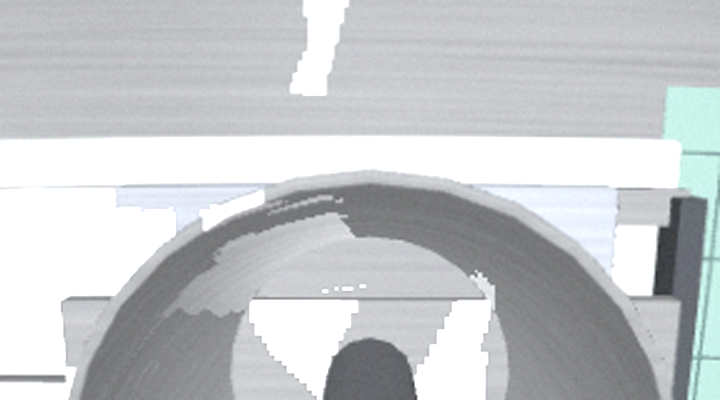

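View pics/s2.png

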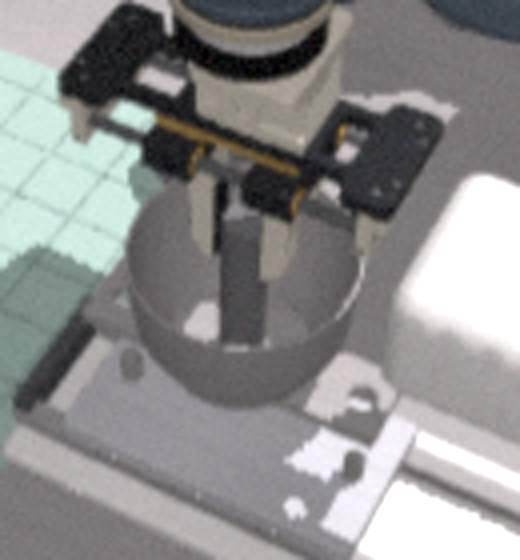

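The wrist view shows the plate's far edge at row 298, columns 62 to 680, parallel to the deck's far edge at row 186, columns 118 to 616. The scene view shows the bowl upright, held above both free pegs. I'll compare the two edges in the same camera.

```bash
python3 - <<'E'
from workcell import arm
from h import *
import pickle
I=pickle.load(open("i2.pkl","rb"));W=I["wrist"]
w=lambda x,y:((x+.5)/2.5-.5+112,(y+.5)/2.5-.5+50)
PL,PR=[onz(W,w(*p),.1355) for p in((62,298),(680,300))]
DL,DR=[onz(W,w(*p),.05) for p in((118,187),(616,187))]
print(PL,PR,np.linalg.norm(PL-PR),DL,DR,np.linalg.norm(DL-DR))
print("plate c",(PL+PR)/2-[.025,0,0],"deck c",(DL+DR)/2-[.055,0,0])
for v in(PL-PR,DL-DR):print(np.degrees(np.arctan2(v[1],v[0])))
# scene: visible hole near head, at zoomed (362,400)
print(onz(I["scene"],((362.5)/4-.5+205,(400.5)/4-.5+120),.1355))
for p in((131,355),(353,458)):print(onz(I["scene"],((p[0]+.5)/4-.5+205,(p[1]+.5)/4-.5+120),.076))
W1=pickle.load(open("w1.pkl","rb"))
for p in((178,149),(347,150)):print(onz(W1,p,.01))
E
```

```text
[0.62032885 0.12613435 0.1355    ] [ 0.62321325 -0.07229732  0.1355    ] 0.19845263510963124 [0.65023691 0.13204231 0.05      ] [ 0.65385454 -0.07382484  0.05      ] 0.20589893855174157
plate c [0.59677105 0.02691851 0.1355    ] deck c [0.59704572 0.02910873 0.05      ]
90.83279239494878
91.00673578408329
[0.59769944 0.10897496 0.1355    ]
[ 0.60212058 -0.05235498  0.076     ]
[0.6018403  0.11014851 0.076     ]
[ 0.42233284 -0.23367676  0.01      ]
[ 0.54071422 -0.38976694  0.01      ]
```

```bash
python3 -m pendant '[[0.003,-0.007,0.02,0,0,0],[0.003,-0.007,0.05,0,0,0],[0.003,-0.007,0.085,0,0,0],[0.003,-0.007,0.115,0,0,0],[0.003,-0.007,0.135,0,0,0],[0.003,-0.007,0.141,0,0,0],[0.003,-0.007,0.141,0,0,0],[0.003,-0.007,0.141,0,0,0]]'
python3 - <<'E'
from workcell import arm
from h import *
import pickle
I={n:arm.get_image(n) for n in("wrist","top","scene")};pickle.dump(I,open("i3.pkl","wb"))
z=lambda n,x,y,w,h,f:cv2.convertScaleAbs(cv2.resize(I[n]["color"][y:y+h,x:x+w],None,fx=f,fy=f,interpolation=cv2.INTER_CUBIC),alpha=1.5)
a=z("wrist",112,70,264,100,2.5);b=z("scene",210,170,110,80,6)
cv2.imwrite("pics/c3.png",np.vstack([a,b[:340,:660]]))
E
```

```text
clock: 7.4
ee_pos: [0.6005, 0.0288, 0.3673]
tcp_rot: [[1.0, 0.017, 0.001], [0.017, -1.0, -0.0], [0.001, 0.0, -1.0]]
ft_force: [0.4, -0.7, -6.4]
grip_width: 0.0274
grasp_force: 50.0
```

View pics/c3.png

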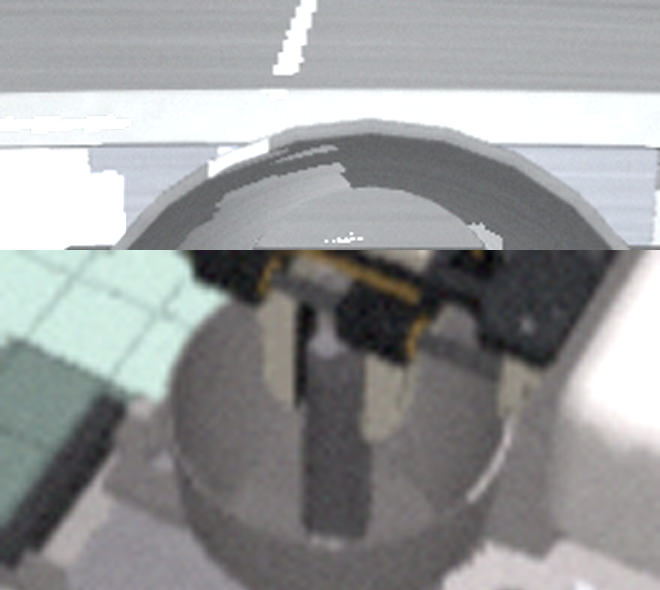

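The wrist part shows the deck's far edge at row 146 and the plate edge at row 247, cut off by the crop. The scene crop is too high to show the holes, so I'll take one better crop.

```bash
python3 - <<'E'
from h import *
import pickle
I=pickle.load(open("i3.pkl","rb"))
z=lambda n,x,y,w,h,f:cv2.convertScaleAbs(cv2.resize(I[n]["color"][y:y+h,x:x+w],None,fx=f,fy=f,interpolation=cv2.INTER_CUBIC),alpha=1.4)
a=z("wrist",120,110,266,80,3);b=z("scene",215,185,133,72,6)
cv2.imwrite("pics/c4.png",np.vstack([a,cv2.copyMakeBorder(b,0,0,0,0,0)[:350,:798]]))
E
```

```text
(no output)
```

View pics/c4.png

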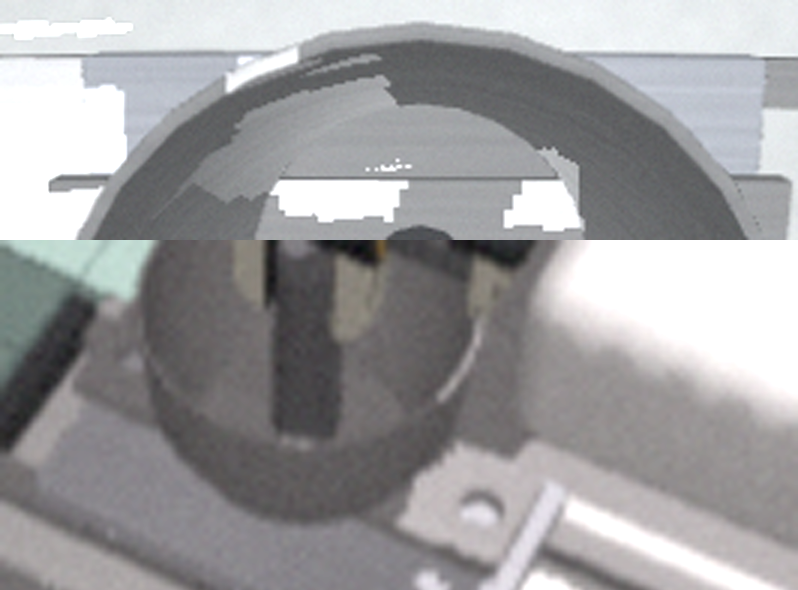

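The wrist part shows the plate's far edge at row 177, columns 50 to 790, and the deck's edge at row 55, columns 83 to 762. The scene part shows the plate hole at (482,508), with the pegs hidden below the plate.

```bash
python3 - <<'E'
from workcell import arm
from h import *
import pickle
I=pickle.load(open("i3.pkl","rb"));W=I["wrist"]
w=lambda x,y:((x+.5)/3-.5+120,(y+.5)/3-.5+110)
PL,PR=[onz(W,w(*p),.0936) for p in((50,178),(790,178))]
DL,DR=[onz(W,w(*p),.05) for p in((83,55),(762,55))]
print(PL,PR,np.linalg.norm(PL-PR),DL,DR,np.linalg.norm(DL-DR))
print("plate c",(PL+PR)/2-[.025,0,0],"deck c",(DL+DR)/2-[.055,0,0])
for p in((482,268),(128,120)):print(onz(I["scene"],((p[0]+.5)/6-.5+215,(p[1]+.5)/6-.5+185),.0936))
E
```

```text
[0.62153843 0.12919608 0.0936    ] [ 0.62514877 -0.06876257  0.0936    ] 0.19799156253130037 [0.65097883 0.13303262 0.05      ] [ 0.65473681 -0.07302898  0.05      ] 0.2060958633619615
plate c [0.5983436  0.03021675 0.0936    ] deck c [0.59785782 0.03000182 0.05      ]
[0.59699686 0.11190274 0.0936    ]
[ 0.6040062  -0.05488995  0.0936    ]
```

```bash
python3 -m pendant '[[0,0,0.01,0,0,0],[0,0,0.02,0,0,0],[0,0,0.03,0,0,0],[0,0,0.04,0,0,0],[0,0,0.048,0,0,0],[0,0,0.048,0,0,0]]'
python3 -m pendant '[[0,0,0.006,0,0,0],[0,0,0.012,0,0,0],[0,0,0.018,0,0,0],[0,0,0.024,0,0,0],[0,0,0.03,0,0,0],[0,0,0.03,0,0,0]]'
```

```text
clock: 8.3
ee_pos: [0.6004, 0.0288, 0.3523]
tcp_rot: [[1.0, 0.017, -0.0], [0.017, -1.0, 0.0], [-0.0, -0.0, -1.0]]
ft_force: [-0.1, 0.7, -7.4]
grip_width: 0.0272
grasp_force: 50.0
clock: 9.05
ee_pos: [0.6003, 0.0288, 0.3434]
tcp_rot: [[1.0, 0.017, -0.0], [0.017, -1.0, -0.0], [-0.0, -0.0, -1.0]]
ft_force: [0.6, 1.0, -6.2]
grip_width: 0.0273
grasp_force: 50.0
```

```bash
python3 -m pendant '[[0,0,0.005,0,0,0],[0,0,0.01,0,0,0],[0,0,0.015,0,0,0],[0,0,0.02,0,0,0],[0,0,0.025,0,0,0],[0,0,0.028,0,0,0],[0,0,0.03,0,0,0],[0,0,0.031,0,0,0],[0,0,0.031,0,0,0]]'
```

```text
clock: 10.18
ee_pos: [0.6004, 0.0288, 0.3342]
tcp_rot: [[1.0, 0.017, 0.0], [0.017, -1.0, 0.0], [0.0, -0.0, -1.0]]
ft_force: [0.1, 1.2, -5.7]
grip_width: 0.0271
grasp_force: 50.0
```

Still carrying most of the weight. I'll lower in 0.3 mm steps until it is supported.

```bash
python3 -m pendant '[[0,0,0.001,0,0,0],[0,0,0.002,0,0,0],[0,0,0.003,0,0,0],[0,0,0.004,0,0,0],[0,0,0.005,0,0,0],[0,0,0.005,0,0,0]]'
```

```text
clock: 10.92
ee_pos: [0.6004, 0.0288, 0.3337]
tcp_rot: [[1.0, 0.017, 0.001], [0.017, -1.0, 0.0], [0.001, -0.0, -1.0]]
ft_force: [-4.7, 1.4, 6.8]
grip_width: 0.0272
grasp_force: 50.0
```

```bash
python3 -m pendant '[[0,0,0,0,0,0],[0,0,0,0,0,0],[0,0,0,0,0,0],[0,0,0,0,0,0],[0,0,0,0,0,0]]' 0.6
python3 -m pendant '[[0,0,-0.03,0,0,0],[0,0,-0.08,0,0,0],[0,0,-0.15,0,0,0],[0,0,-0.22,0,0,0],[0,0,-0.29,0,0,0],[0,0,-0.34,0,0,0],[0,0,-0.36,0,0,0],[0,0,-0.36,0,0,0]]'
python3 - <<'E'
from workcell import arm
from h import *
row(arm,(.459,.0255,.44),1.0)
S=arm.get_image("scene");zoom(S["color"],205,110,0,1,1,"/dev/null") if 0 else zoom(S["color"],210,350,120,260,4,"pics/s5.png")
E
```

```text
clock: 11.55
ee_pos: [0.6004, 0.0288, 0.3327]
tcp_rot: [[1.0, 0.017, 0.0], [0.017, -1.0, 0.0], [0.0, -0.0, -1.0]]
ft_force: [-0.1, -0.1, -0.3]
grip_width: 0.0554
grasp_force: 0.0
clock: 12.55
ee_pos: [0.6003, 0.0288, 0.4408]
tcp_rot: [[1.0, 0.017, 0.0], [0.017, -1.0, 0.0], [0.0, 0.0, -1.0]]
ft_force: [0.4, 0.4, -0.4]
grip_width: 0.056
grasp_force: 0.0
row [-0.4713  0.0029  0.0026] [ 0.     -0.     -0.0001]
```

View pics/s5.png

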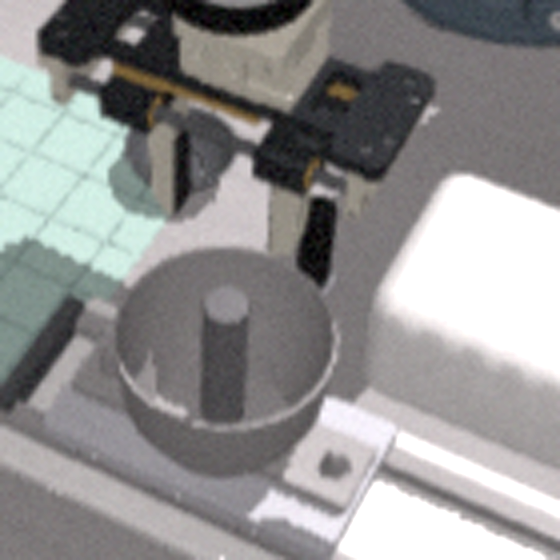

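The scene view shows the plate flat on the deck with the peg poking through the hole at (336,463), and the bowl upright and released. Next is the handle.

```bash
python3 -m pendant '[[-0.06,0,0,0,0,0],[-0.17,0.001,0,0,0,0],[-0.3,0.002,0,0,0,0],[-0.41,0.003,0,0,0,0],[-0.465,0.003,0,0,0,0],[-0.471,0.003,0,0,0,0],[-0.471,0.003,0,0,0,0]]' 0.7 20
python3 -m pendant '[[0,0,0.06,0,0,0],[0,0,0.16,0,0,0],[0,0,0.28,0,0,0],[0,0,0.4,0,0,0],[0,0,0.5,0,0,0],[0,0,0.545,0,0,0],[0,0,0.553,0,0,0],[0,0,0.553,0,0,0]]'
python3 -m pendant '[[0,0,0,0,0,0],[0,0,0,0,0,0],[0,0,0,0,0,0],[0,0,0,0,0,0],[0,0,0,0,0,0],[0,0,0,0,0,0],[0,0,0,0,0,0]]' 0.0 20
```

```text
clock: 13.48
ee_pos: [0.4596, 0.0254, 0.4405]
tcp_rot: [[1.0, 0.017, -0.0], [0.017, -1.0, 0.0], [-0.0, -0.0, -1.0]]
ft_force: [-0.5, 0.1, -0.0]
grip_width: 0.0645
grasp_force: 0.0
clock: 14.48
ee_pos: [0.4596, 0.0254, 0.2755]
tcp_rot: [[1.0, 0.017, 0.001], [0.017, -1.0, -0.0], [0.001, 0.0, -1.0]]
ft_force: [0.1, 0.0, -0.2]
grip_width: 0.065
grasp_force: 0.0
clock: 15.35
ee_pos: [0.4591, 0.0255, 0.2749]
tcp_rot: [[1.0, 0.017, 0.0], [0.017, -1.0, 0.0], [0.0, -0.0, -1.0]]
ft_force: [-0.9, 0.2, 1.9]
grip_width: 0.0236
grasp_force: 20.0
```

```bash
python3 -m pendant '[[0,-0.008,0,0,0,0],[0,-0.025,0,0,0,0],[0,-0.055,0,0,0,0],[0,-0.095,0,0,0,0],[0,-0.14,0,0,0,0],[0,-0.185,0,0,0,0],[0,-0.23,0,0,0,0],[0,-0.27,0,0,0,0],[0,-0.295,0,0,0,0],[0,-0.3,0,0,0,0]]'
python3 -m pendant '[[0,-0.008,0,0,0,0],[0,-0.025,0,0,0,0],[0,-0.055,0,0,0,0],[0,-0.095,0,0,0,0],[0,-0.14,0,0,0,0],[0,-0.185,0,0,0,0],[0,-0.23,0,0,0,0],[0,-0.27,0,0,0,0],[0,-0.3,0,0,0,0],[0,-0.31,0,0,0,0]]'
python3 -m pendant '[[0,-0.005,0,0,0,0],[0,-0.012,0,0,0,0],[0,-0.019,0,0,0,0],[0,-0.026,0,0,0,0],[0,-0.033,0,0,0,0],[0,-0.04,0,0,0,0],[0,-0.04,0,0,0,0]]'
```

```text
clock: 16.6
ee_pos: [0.4577, 0.1159, 0.2749]
tcp_rot: [[1.0, 0.018, 0.001], [0.018, -1.0, 0.0], [0.001, -0.0, -1.0]]
ft_force: [3.9, -3.7, -0.5]
grip_width: 0.0236
grasp_force: 20.0
clock: 17.85
ee_pos: [0.4565, 0.2058, 0.2747]
tcp_rot: [[1.0, 0.02, -0.001], [0.02, -1.0, -0.007], [-0.001, 0.007, -1.0]]
ft_force: [10.4, -39.7, 5.3]
grip_width: 0.0393
grasp_force: 20.0
clock: 18.73
ee_pos: [0.4564, 0.2172, 0.2746]
tcp_rot: [[1.0, 0.019, -0.001], [0.019, -1.0, -0.008], [-0.001, 0.008, -1.0]]
ft_force: [9.4, -39.2, 5.7]
grip_width: 0.0615
grasp_force: 20.0
```

The fingers spread at 40 N, so the carriage stopped after about 173 mm. Either it started partway along or something is blocking it. I'll ease off, open and look.

```bash
python3 -m pendant '[[0,0.03,0,0,0,0],[0,0.06,0,0,0,0],[0,0.06,0,0,0,0],[0,0.06,0,0,0,0],[0,0.06,0,0,0,0]]' 0.8
python3 -m pendant '[[0,0,-0.06,0,0,0],[0,0,-0.16,0,0,0],[0,0,-0.26,0,0,0],[0,0,-0.33,0,0,0],[0,0,-0.34,0,0,0],[0,0,-0.34,0,0,0]]'
python3 - <<'E'
from workcell import arm
from h import *
import pickle
I={n:arm.get_image(n) for n in("wrist","top","scene")};pickle.dump(I,open("i6.pkl","wb"))
z=lambda n,x,y,w,h,f:cv2.convertScaleAbs(cv2.resize(I[n]["color"][y:y+h,x:x+w],None,fx=f,fy=f,interpolation=cv2.INTER_CUBIC),alpha=1.4)
a=z("top",20,110,270,150,2.9)[:,:790];b=z("scene",200,140,255,160,2.9)[20:,:]
m=min(a.shape[1],b.shape[1],780);o=np.vstack([cv2.resize(a[:,:m],None,fx=.64,fy=.64),cv2.resize(b[:,:m],None,fx=.64,fy=.64)]);print(o.shape)
cv2.imwrite("pics/c6.png",o)
g=cv2.cvtColor(I["top"]["color"],cv2.COLOR_BGR2GRAY)
E
```

```text
clock: 19.35
ee_pos: [0.456, 0.2027, 0.2748]
tcp_rot: [[1.0, 0.017, -0.0], [0.017, -1.0, 0.0], [-0.0, -0.0, -1.0]]
ft_force: [-0.0, -0.4, -0.2]
grip_width: 0.0744
grasp_force: 0.0
clock: 20.1
ee_pos: [0.4559, 0.2025, 0.3762]
tcp_rot: [[1.0, 0.017, -0.001], [0.017, -1.0, -0.0], [-0.001, 0.0, -1.0]]
ft_force: [0.1, 0.1, 0.5]
grip_width: 0.0746
grasp_force: 0.0
(562, 474, 3)
```

View pics/c6.png

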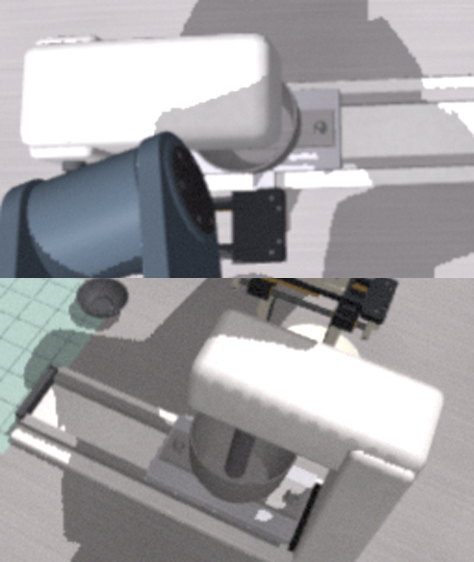

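The top part shows peg_a at (320,127) just clear of the head. The scene part shows the carriage at the black bumper by the column. I'll check the travel against the bed's loading end, which is 115 mm before the travel-0 deck centre.

```bash
python3 - <<'E'
from h import *
import pickle
S,T=pickle.load(open("im.pkl","rb"));I=pickle.load(open("i6.pkl","rb"))
t=lambda x,y:((x+.5)/3-.5+180,(y+.5)/3-.5+140)
for z in(.02,.05):print("bed end",z,onz(T,t(321,190),z)[:2],"bumper",onz(T,t(327,105),z)[:2],onz(T,t(309,105),z)[:2])
s=lambda x,y:((x+.5)/4-.5+140,(y+.5)/4-.5+110)
print("scene bumper",onz(S,s(283,440),.05))
f=.64*2.9
u=lambda x,y:(x/f+20,y/f+110)
print("peg_a now",onz(I["top"],u(320,127),.076),"deck near edge",onz(I["top"],u(341,130),.05))
v=lambda x,y:(x/f+200,(y-278+12.8)/f+140)
print("scene pega",onz(I["scene"],v(180,441),.076))
z=I["top"]["color"]; 
print(cv2.cvtColor(z[180:182,200:214],cv2.COLOR_BGR2GRAY))
# bumper at head end in first scene / top z_map heights along the rail centre
for y in range(-110,-50,5):
    p=proj(T,[[.601,y/1000,.04]])[0].round().astype(int);zz=T["z_map"][p[1],p[0]];print(y,zz.round(4),end="; ")
E
```

```text
bed end 0.02 [ 0.53678336 -0.11613669] bumper [ 0.60990103 -0.12380549] [ 0.61024668 -0.10837687]
bed end 0.05 [ 0.53332038 -0.11364497] bumper [ 0.6041247  -0.12107114] [ 0.60445942 -0.10613067]
scene bumper [ 0.65356557 -0.10643133  0.05      ]
peg_a now [0.59539897 0.1143681  0.076     ] deck near edge [0.59550847 0.0904778  0.05      ]
scene pega [0.59836674 0.11995924 0.076     ]
[[100 113 111 104 130 142 143 144 143 143 141 143 143 143]
 [ 98 113 111 103 130 142 143 144 144 143 142 142 142 143]]
-110 0.9459; -105 0.9699; -100 0.9709; -95 0.9704; -90 0.9657; -85 0.9678; -80 0.9683; -75 0.9336; -70 0.9327; -65 0.9332; -60 0.9287; -55 0.9118;
```

```bash
python3 - <<'E'
from h import *
import pickle
S,T=pickle.load(open("im.pkl","rb"));I=pickle.load(open("i6.pkl","rb"))
g0=cv2.cvtColor(T["color"],cv2.COLOR_BGR2GRAY);g1=cv2.cvtColor(I["top"]["color"],cv2.COLOR_BGR2GRAY)
for r in(165,170,188,192):print(r,g0[r,264:278],g1[r,196:212])
print(g1[172:184,186:200])
a=onz(T,(270.8,180),.05);b=onz(I["top"],(203.6,180),.05);print(a,b,b-a)
E
```

```text
165 [163 161 162 162 162 161 157 129 123 156 166 165 166 166] [119 118 119 119 120 120 103  90  94  96  98  96  98  95  94  94]
170 [143 145 159 163 163 163 158 128 126 138 175 183 184 184] [101 103 100  93 109 118 106 107 133 139 139 139 140 141 142 143]
188 [164 164 164 164 164 163 163 156 139 131 138 176 184 185] [ 93  94  98  99 105 116 115 107 131 141 143 141 142 144 143 143]
192 [165 165 166 165 165 164 164 157 126 117 131 135 137 136] [120 121 121 121 121 121 118 104 130 140 143 142 143 142 142 142]
[[101 102 100 102 101 103 101 102 101 102 103 101  99  94]
 [101 102 102 102 102 102 101 101 102 104 102 103 100  93]
 [101 103 103 102 100 100  97  96  99 101 102 101 102  94]
 [103 102 102 101  94  90  87  85  89  97 101 102 100  93]
 [102 100 100  92  88  90  89  79  73  87  98 101 100  92]
 [103 101  98  84  85  95  97  84  73  80  94 101 101  95]
 [102 103  97  82  78  87  90  79  72  75  92 101 102  93]
 [102 102  97  86  84  83  77  75  69  76  92 100 102  93]
 [102 101  98  90  96  94  78  71  71  82  95 100  99  91]
 [100 100  98  92  99 102  88  77  78  92  98 101  99  92]
 [100  99  99  98  99 101  98  90  94  98 100 100 101  90]
 [101  99 101 102 101 101 102 100 101 102 100 101 101  91]]
[ 0.59166373 -0.0762209   0.05      ] [0.59562523 0.09079836 0.05      ] [0.0039615  0.16701926 0.        ]
```

Travel checks out: about 28 mm at the start plus 172 mm moved gives about 200 mm. The carriage is against a hard stop at 40 N, the bowl is upright and seated, and the gripper is clear.

```bash
python3 -c "
from workcell import arm
print(arm.close_job())"
```

```text
the job is handed in; nothing more can be done
None
```

I handed the job in with the bowl seated on both pegs, the carriage pushed against its end stop (travel measured at about 0.20 m) and the gripper clear; no verdict came back.

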